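# Release the blow-off nozzle from its push-fit and stand it in the rest

### The arm

A 6-joint arm with a two-finger parallel gripper is mounted at the origin on the work surface. World frame = base frame: x ahead of the robot, y to its left, z up, the work surface at z = 0. Lengths are in m, angles in rad, forces in N, time in s.
With the tool pointing down it reaches from about 0.35 to 1 m from the base axis. Payload 7.1 kg.
Tool frame: the origin (TCP) lies between the finger pads; the fingertips stand 22 mm ahead of it and the grasp point (between the pads) lies 3 mm ahead of it; x points along the fingers, y is the direction in which the jaws open and shut, and the axes are right-handed (so a half turn about x gives the same grasp; the last joint's range is limited). The gripper opens to 85 mm and grips with 20 to 120 N. Pads are 22 mm wide; open, the fingers measure 114 mm over their backs; the gripper's body (76 mm by 85 mm) begins 54 mm behind the grasp point. The pads swing forward as they close: fully open they stand 13 mm farther back than shut.
Start: joints at [-1.352, 0.423, 1.63, -0, 1.089, -0.019], TCP at [0.147, -0.607, 0.253] pointing down, gripper open.
Joint ranges: [-3, 3], [-0.9, 2.11], [0.09, 2.58], [-1.31, 4.45], [0.11, 2.69], [-2.54, 2.54]. Speed limits (rad/s): [2.39, 2.39, 3.01, 3.14, 3.14, 3.14].

### API

Orientations are given as a rotation vector (axis times angle).
In Python, from rig import manip gives the robot as it stands. The module is installed in compiled form; this text tells all that it offers. Calls block until the motion is done:
- manip.move_to(position, orientation): joint-space move of the TCP to a pose.
- manip.servo_line(position, orientation=None, rate=0.15): straight line of the TCP; orientation=None keeps the orientation; rate is the mean speed in m/s.
- manip.set_joints(angles): joint-space move.
- manip.command_gripper(opening, f_grip=None): finger opening in m; f_grip is the grip in N (None keeps the last); returns when the fingers have stopped.
- manip.hold(seconds).
- manip.solve_ik(position, orientation): joint angles nearest the present ones, or None.
- manip.camera(name): name is "scene" or "top" or "wrist"; returns a dict with "image" (400x640x3 uint8, red, green, blue), "fx", "fy", "cx", "cy" (pixels), "cam_to_world" (4x4, takes a point from camera to world coordinates); the wrist camera has in their place "mount" (4x4, takes a point from camera to tool coordinates, whose origin is the TCP and whose axes are the tool frame's). Camera axes: x right, y down, z forward; pixel columns grow to the right and rows downward; lengths in m; the calibration is good to about 2 mm. A picture is of the moment at which its call begins: read the wrist's pose just before it. There is no depth.
A pose or a line that the arm cannot do raises manip.IKError and nothing moves.
- manip.sign_off(): hands the job in, once; it reports no verdict.
Readings, each from a call of its own:
- manip.get_time(): time.
- manip.get_joint_positions(): joint angles.
- manip.get_joint_vel(): joint speeds.
- manip.get_tau(): joint torques, N m.
- manip.get_position(): TCP position.
- manip.get_ee_rot(): TCP orientation.
- manip.get_contact_force(): force on the tool from outside, world axes, zero at the start.
- manip.get_torque(): the same for the moment, N m.
- manip.get_width(): finger opening in m.
Only numpy, scipy, OpenCV 4.12 (cv2) and the standard library are available. Lean on these libraries where they do the work, as an engineer would, in place of code of your own. Each camera call takes 0.05 s, during which the arm holds its last target. There are 200 camera calls.

### The job

Take the short steel blow-off nozzle out of the push-fit port of the air block: press the port's release ring right down to its stop with the fingertips and, from there, grip the tube and draw it out, without leaning hard on the ring or tugging at a locked tube. Then stand the nozzle gently, lower end first and fully down, in the large hole of the wooden rest, let it go, and leave everything else on the bench where it is.

Things in the scene. Friction and masses are not known exactly. Their poses are not given: they have to be found in the camera images.
- air_block: aluminium block 56 (its x) x 150 (its y) x 34 mm high, screwed to the bench. Origin at bench level under the push-fit port's axis, z up; it reaches from y -30 to +120 mm. A brass plug (49 mm high, at y +62) and a gauge (63 mm high, at y +100) stand on it; nothing beside the port along x. Over 25 N of finger force on block or ring, or 30 N between nozzle and block, damages it
- port (a point): on the port axis, level with the block's top face, 34 mm above the bench. A brass collar is screwed in here, standing 0 to 14 mm above the face. On it, round the nozzle, sits the black plastic release ring: a flange 42 mm in diameter, 5 mm thick, with a 22 mm bore, its top 14 to 28 mm above this point when up (it differs each time and is not measured)
- release_ring (a joint): turn of the release ring about the port axis, rad: it spins freely and this does nothing. What counts is pressing it straight down: 8 mm to a hard stop (4 N to start, 9 N at the stop); it springs back when let go
- bore (a point): on the port axis where four steel teeth reach over the nozzle's bead, 21 mm above the bench. The teeth clear it only in the last 2 mm or less of the ring's travel. From the stop, ring and nozzle may rise together: fingertips on the ring close on the tube just above it and lift, and the bead is past the teeth after 1.5 mm. From less far down they catch it. Passing, they drag with up to 15 N
- nozzle: plain steel tube, 12 mm in diameter, 84 mm long, about 70 g, upright in the port; the top 12 mm tapers to 6 mm. Origin: centre of the lower end face; z runs up the tube. A square-edged bead 18 mm in diameter is 14 to 18 mm above the lower end. Seated, the lower end is 2 mm above the bench, it cannot go lower, and 24 to 38 mm shows above the raised ring
- rest: dark hardwood rest block, 64 (its x) x 140 (its y) x 45 mm high, fixed to the bench. Its origin is at bench level straight under the large hole; the block reaches from 30 mm on the -y side of it to 110 mm on the +y side. It has two narrow 9 mm holes, 60 and 90 mm along +y; in the far one stands a steel burr 67 mm high
- hole_mouth (a point): centre of the mouth of the rest's large round hole, 22 mm in diameter, 45 mm above the bench
- hole_floor (a point): centre of the flat floor of that hole, 32 mm below its mouth: the nozzle's lower end stands on it
- caliper: steel sliding caliper, 200 mm long, lying flat; to be left alone
- mandrel: tapered solid steel ring mandrel, 200 mm long, 16 to 26 mm thick, lying; to be left alone
- bowl: white ceramic bowl, 90 mm across, 40 mm high; to be left alone
- jar: white plastic jar, 60 mm across, 45 mm high; to be left alone
- bench_block: flat steel block 65 x 65 x 20 mm; to be left alone
- stone: rough grey stone, about 42 mm across, 29 mm high; to be left alone
- graver: graver with a red handle, 140 mm long, lying flat; to be left alone
There are look-alikes about, which are no part of the job. There is more than one size of the rest; the one meant has the size given above.

How it is judged:
By the outcome, as a careful person would: the job done as asked, in the order asked, and still so for the second after the job is handed in, with the robot touching nothing.
It also fails if it takes over 51 s, if anything falls off the work surface, if the arm or the gripper's body presses on something with over 40 N, if the wrist force passes 120 N, or if a joint passes its speed limit or range.

## Working session

There is one attempt and no reset: what is moved stays moved. The work goes in short steps, each a Python script; the robot and the scene stay as the last script left them, time stands still between calls to the robot, and variables do not carry over. Pictures are saved under pics/ and viewed, about 8 in all and at most 12, crops included, and the job is handed in when it is done.

```bash
mkdir -p pics
cat > h.py <<'E'
import numpy as np, cv2
from rig import manip as m
from scipy.spatial.transform import Rotation as R
def snap(name,fn):
    p=np.array(m.get_position()); r=np.array(m.get_ee_rot())
    c=m.camera(name); cv2.imwrite('pics/'+fn+'.png',c['image'][:,:,::-1])
    if name=='wrist':
        T=np.eye(4); T[:3,:3]=R.from_rotvec(r).as_matrix(); T[:3,3]=p; T=T@c['mount']
    else: T=np.array(c['cam_to_world'])
    K=np.array([c['fx'],c['fy'],c['cx'],c['cy']]); np.savez('pics/'+fn+'.npz',T=T,K=K)
    return c['image']
def ray(fn,u,v):
    d=np.load('pics/'+fn+'.npz'); T,K=d['T'],d['K']
    return T[:3,3],T[:3,:3]@np.array([(u-K[2])/K[0],(v-K[3])/K[1],1])
def atz(fn,u,v,z):
    o,d=ray(fn,u,v); return (o+d*(z-o[2])/d[2])
def proj(fn,P):
    d=np.load('pics/'+fn+'.npz'); T,K=d['T'],d['K']
    q=np.linalg.inv(T)@np.append(P,1); return K[0]*q[0]/q[2]+K[2],K[1]*q[1]/q[2]+K[3]
def down(yaw): # tool x down, jaw axis y at angle yaw from world x
    x=np.array([0,0,-1.]);y=np.array([np.cos(yaw),np.sin(yaw),0]);return R.from_matrix(np.c_[x,y,np.cross(x,y)]).as_rotvec()
E
python3 - <<'E'
from h import *
for n in('scene','top'):
    snap(n,n+'0'); d=np.load(f'pics/{n}0.npz'); print(d['T'].round(3).tolist(),d['K'])
print(m.get_time(),m.get_ee_rot(),m.get_position(),m.get_width(),m.camera('wrist')['mount'].round(3).tolist())
E
```

```text
[[0.118, 0.724, -0.68, 1.173], [0.993, -0.086, 0.081, -0.05], [0.0, -0.685, -0.729, 0.738], [0.0, 0.0, 0.0, 1.0]] [372.89980394 372.89980394 314.3568907  196.43182244]
[[0.009, -0.991, 0.133, 0.385], [-1.0, -0.006, 0.025, 0.028], [-0.024, -0.134, -0.991, 1.211], [0.0, 0.0, 0.0, 1.0]] [422.52478118 422.52478118 313.47253967 204.48810298]
0.1 [ 2.09568265  0.25187341 -2.09598856] [ 0.14714859 -0.60694949  0.25262731] 0.08526462086554343 [[0.0, -0.28, 0.96, -0.121], [1.0, 0.001, -0.0, 0.0], [-0.001, 0.96, 0.28, -0.072], [0.0, 0.0, 0.0, 1.0]]
```

View pics/top0.png

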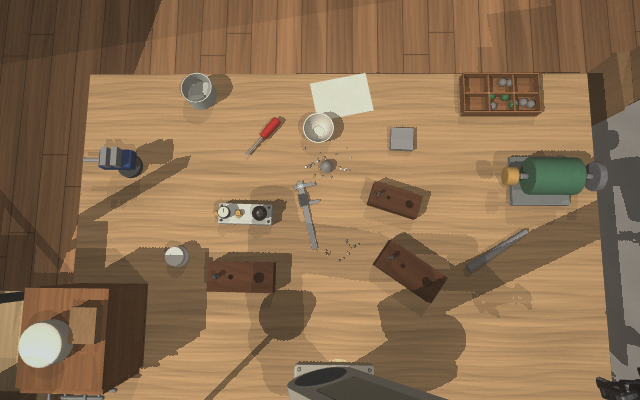

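View pics/scene0.png

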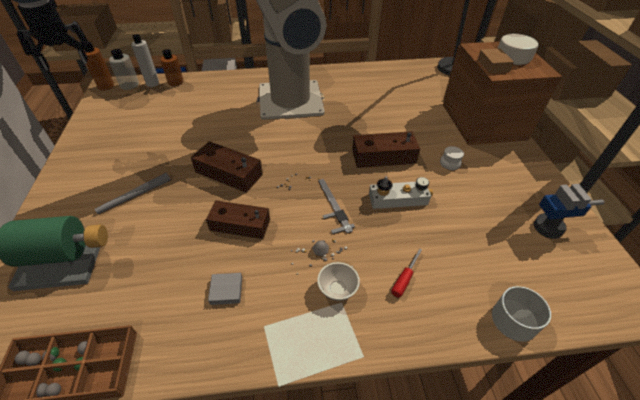

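The top view shows the air block around (245,213), with its port (black ring) at about (260,213). There are three rests, near (241,277), (398,200) and (410,270). The middle one is the smallest. I'll crop in on it and the air block to measure them.

Run:
```python
from h import *
i=cv2.imread('pics/top0.png')
a=cv2.resize(i[190:235,205:285],None,fx=9.5,fy=6.4*1.0,interpolation=cv2.INTER_CUBIC) if 0 else cv2.resize(i[190:240,205:285],None,fx=6,fy=6,interpolation=cv2.INTER_CUBIC)
b=cv2.resize(i[170:230,360:440],None,fx=6,fy=6,interpolation=cv2.INTER_CUBIC)
o=np.zeros((600,800,3),np.uint8);
a=cv2.resize(i[190:237,205:285],(480,282),interpolation=cv2.INTER_CUBIC); b=cv2.resize(i[175:225,360:440],(480,300),interpolation=cv2.INTER_CUBIC)
o[:282,:480]=a;o[290:590,:480]=b
cv2.imwrite('pics/crop1.png',o[:, :480])
```

```text
(no output)
```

View pics/crop1.png

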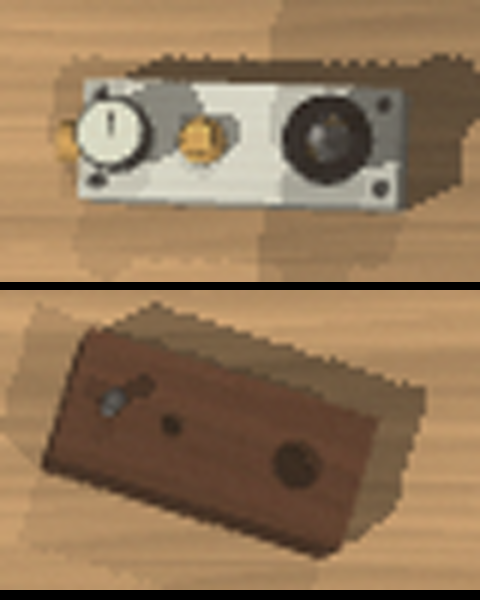

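The upper crop shows the block's top-face corners at about (85,80), (405,88), (403,208) and (78,202), with the ring at (327,140). The lower crop shows the rest's large hole at (297,465) and its small holes at (171,425) and about (112,400).

Run:
```python
from h import *
A=lambda x,y,z:atz('top0',205+x/6-.4,190+y/6-.4,z)
B=lambda x,y,z:atz('top0',360+x/6-.4,175+(y-290)/6-.4,z)
c=[A(85,80,.034),A(405,88,.034),A(403,208,.034),A(78,202,.034)]
print(np.round(c,3)); print([np.linalg.norm(c[i]-c[(i+1)%4]).round(4) for i in range(4)])
P=A(327,140,.054);print('ring',P)
u=(c[0]-c[1]+c[3]-c[2]);print('y dir deg',np.degrees(np.arctan2(u[1],u[0])), 'port from face', (c[1]+c[2])/2+u/np.linalg.norm(u)*.03)
c=[B(92,328,.045),B(378,420,.045),B(338,550,.045),B(48,462,.045)]
print(np.round(c,3)); print([np.linalg.norm(c[i]-c[(i+1)%4]).round(4) for i in range(4)])
H=B(297,465,.045);h1=B(171,425,.045);print('hole',H,h1,np.linalg.norm(H-h1)); u=h1-H;print(np.degrees(np.arctan2(u[1],u[0])))
# IK tests
P[2]=.2
for yaw in np.radians([0,90,-90,180]):
  print(yaw,[None if (q:=m.solve_ik(p,down(yaw))) is None else np.round(q,2) for p in (P,[H[0],H[1],.2])])
```

```text
[[0.546 0.326 0.034]
 [0.543 0.175 0.034]
 [0.487 0.175 0.034]
 [0.488 0.328 0.034]]
[np.float64(0.1514), np.float64(0.0565), np.float64(0.1527), np.float64(0.0577)]
ring [0.51597365 0.20814689 0.054     ]
y dir deg 89.11491696574116 port from face [0.51525605 0.20497682 0.034     ]
[[ 0.609 -0.113  0.045]
 [ 0.566 -0.244  0.045]
 [ 0.506 -0.225  0.045]
 [ 0.546 -0.092  0.045]]
[np.float64(0.1381), np.float64(0.0637), np.float64(0.1385), np.float64(0.0665)]
hole [ 0.54515536 -0.20674142  0.045     ] [ 0.56352735 -0.1490747   0.045     ] 0.06052255300431056
72.32868918728586
0.0 [array([ 0.36,  0.39,  1.82, -0.  ,  0.93,  0.36]), array([-0.38,  0.43,  1.76, -0.  ,  0.95, -0.38])]
1.5707963267948966 [array([ 0.36,  0.39,  1.82, -0.  ,  0.93, -1.21]), array([-0.38,  0.43,  1.76,  0.  ,  0.95, -1.95])]
-1.5707963267948966 [array([ 0.36,  0.39,  1.82, -0.  ,  0.93,  1.93]), array([-0.38,  0.43,  1.76, -0.  ,  0.95,  1.19])]
3.141592653589793 [None, None]
```

The 140 × 64 mm dimensions confirm the middle rest. I'll go past its hole and then on to the port, taking a wrist picture at each.

Run:
```python
from h import *
m.command_gripper(.024,40)
m.move_to([.545,-.207,.19],down(np.radians(-17.7)))
snap('wrist','wh'); print(m.get_time(),m.get_position(),m.get_width())
m.move_to([.516,.206,.17],down(0))
snap('wrist','wp'); print(m.get_time(),m.get_position(),m.get_contact_force())
cv2.imwrite('pics/both.png',cv2.resize(np.vstack([cv2.imread('pics/wh.png'),cv2.imread('pics/wp.png')]),(480,600),interpolation=cv2.INTER_AREA))
```

```text
2.85 [ 0.5447829  -0.20794085  0.19011014] 0.023962534414258118
4.4333 [0.51650365 0.20505325 0.17008436] [ 0.02976519 -0.89305954  0.99187492]
```

View pics/wh.png

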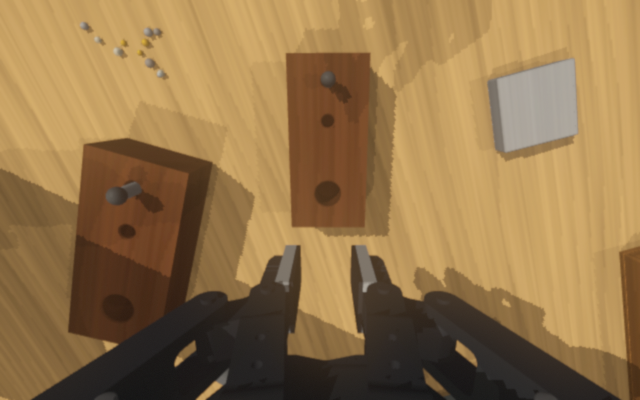

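View pics/wp.png

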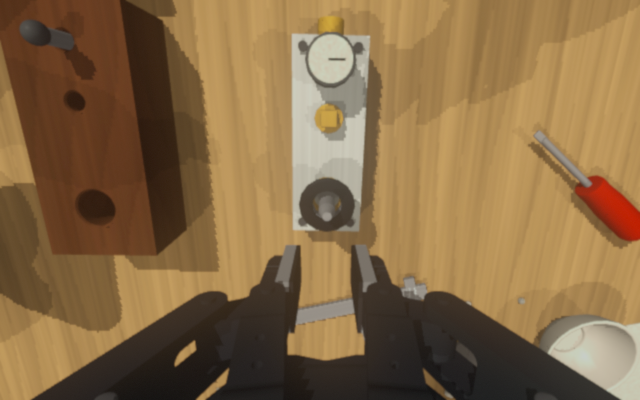

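In the wrist views the hole mouth is at (327.5,193) in the first picture and the ring centre at (327,205), with the nozzle tip at about (327,213), in the second. The jaw midline is near column 324.5. I'll work out the offsets from these.

Run:
```python
from h import *
print('hole',atz('wh',327.5,193,.045), 'h2',atz('wh',328,120.5,.045))
for z in (.048,.055,.062): print('ring',z,atz('wp',327,204.5,z), 'dia',np.linalg.norm(atz('wp',300,204.5,z)-atz('wp',354.5,204.5,z)))
g=[atz('wp',x,y,.034) for x,y in((292,35),(370,37),(359,231),(293,230))];print(np.round(g,4))
print('tips',atz('wp',292,247,.148),atz('wp',357,247,.148))
i=cv2.imread('pics/wp.png')[150:290,255:400]; j=cv2.imread('pics/wh.png')[120:260,255:400]
cv2.imwrite('pics/c2.png',cv2.resize(np.hstack([i,j]),None,fx=2.7,fy=2.7*1.4,interpolation=cv2.INTER_CUBIC))
```

```text
hole [ 0.54795665 -0.20562404  0.045     ] h2 [ 0.56639408 -0.14895778  0.045     ]
ring 0.048 [0.51826841 0.20482155 0.048     ] dia 0.04264812440370487
ring 0.055 [0.51822527 0.20689619 0.055     ] dia 0.041418265698962314
ring 0.062 [0.51818213 0.20897083 0.062     ] dia 0.04018840699421986
[[0.4931 0.3275 0.034 ]
 [0.5492 0.3262 0.034 ]
 [0.5455 0.1772 0.034 ]
 [0.4896 0.1782 0.034 ]]
tips [0.5009214  0.21326525 0.148     ] [0.53202753 0.21322959 0.148     ]
```

View pics/c2.png

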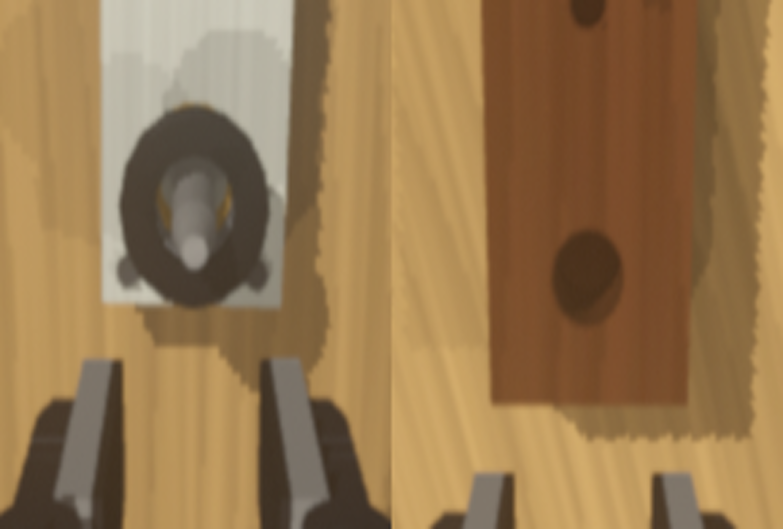

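```bash
cat >> h.py <<'E'
def fz(n=3):
    v=[]
    for _ in range(n): v.append(m.get_contact_force()[2]); m.hold(.01)
    return np.mean(v)
E
python3 - <<'E'
from h import *
m.command_gripper(.020)
X,Y=.5177,.2068
m.servo_line([X,Y,.125],down(0),rate=.08); m.hold(.1); b=fz(5); print('base',b,m.get_contact_force())
m.servo_line([X,Y,.087],rate=.06); m.hold(.05)
z=.087; log=[]; F=fz()-b
while z>.055 and F<12.:
    st=.0003 if F>7.5 else .001
    z-=st; m.servo_line([X,Y,z],rate=.03); m.hold(.03); F=fz()-b
    log.append((round(z*1e3,1),round(m.get_position()[2]*1e3,2),round(F,1)))
print(log); print(m.get_time(),m.get_position(),m.get_contact_force(),m.get_width(),b)
open('b.txt','w').write(f'{b} {z}')
E
```

```text
base 0.22694717722901875 [-0.18292017 -0.22708041 -0.3745469 ]
[(86.0, np.float64(86.2), np.float64(-0.0)), (85.0, np.float64(84.96), np.float64(0.5)), (84.0, np.float64(84.03), np.float64(0.8)), (83.0, np.float64(83.2), np.float64(4.6)), (82.0, np.float64(82.09), np.float64(5.3)), (81.0, np.float64(81.12), np.float64(5.3)), (80.0, np.float64(80.16), np.float64(5.8)), (79.0, np.float64(79.22), np.float64(6.8)), (78.0, np.float64(78.26), np.float64(7.0)), (77.0, np.float64(77.32), np.float64(7.5)), (76.7, np.float64(77.05), np.float64(8.0)), (76.4, np.float64(76.76), np.float64(7.9)), (76.1, np.float64(76.49), np.float64(8.2)), (75.8, np.float64(76.21), np.float64(8.0)), (75.5, np.float64(75.91), np.float64(8.5)), (75.2, np.float64(75.89), np.float64(11.0)), (74.9, np.float64(75.86), np.float64(14.5))]
11.6083 [0.51790526 0.20686662 0.07585598] [-2.45566209 -1.53671682 14.92464877] 0.02011036477369654 0.22694717722901875
```

The ring is on its stop: 8 mm of travel, then a sharp rise in force. Next I'll close in small steps while holding 11–15 N.

Run:
```python
from h import *
X,Y=.5177,.2068
b,z=map(float,open('b.txt').read().split()); log=[]
def reg():
    global z
    for _ in range(4):
        F=fz()-b
        if 11.5<F<15: break
        z+=np.clip((F-13)/11e3,-.0005,.0005); m.servo_line([X,Y,z],rate=.03); m.hold(.03)
    return F
reg()
for w in (.0185,.017,.0155,.014,.013,.012,.010):
    m.command_gripper(w,25 if w>.0105 else 50); F0=fz(1)-b; F=reg()
    log.append((w,round(m.get_width()*1e3,2),round(F0,1),round(F,1),round(z*1e3,2),round(m.get_position()[2]*1e3,2)))
    if F>19: break
for l in log: print(*l)
print(m.get_time(),m.get_position(),m.get_contact_force()); open('b.txt','w').write(f'{b} {z}')
```

```text
0.0185 18.54 13.9 13.7 74.9 75.9
0.017 17.02 14.1 13.1 74.9 75.94
0.0155 16.02 13.4 13.3 74.9 75.97
0.014 14.06 12.5 12.4 74.9 75.98
0.013 13.12 12.8 11.9 74.9 76.01
0.012 11.78 11.3 13.0 74.68 75.94
0.01 10.61 13.2 13.2 74.68 76.04
13.6917 [0.51932478 0.20714495 0.07603614] [ 0.3893533  -1.88721528 13.5162859 ]
```

Run:
```python
from h import *
b,z=map(float,open('b.txt').read().split())
f=lambda:(np.round(m.get_position()*1e3,2).tolist(),np.round(m.get_contact_force(),1).tolist(),round(m.get_width()*1e3,2))
X,Y=.5193,.2070
m.servo_line([X,Y,z],rate=.02); m.hold(.1); print(f())
m.command_gripper(.008,70); m.hold(.05); print(f())
if 9.5<fz()-b<18:
  ok=True
  for i in range(14):
    z+=.0005; m.servo_line([X,Y,z],rate=.03); m.hold(.03); F=fz()-b
    print(round(z*1e3,2),round(m.get_position()[2]*1e3,2),round(F,1),round(m.get_width()*1e3,2))
    if F<-13: ok=False;break
print(m.get_time(),f()); open('b.txt','w').write(f'{b} {z}')
snap('wrist','wg')
```

```text
([519.59, 207.15, 75.99], [-4.1, -0.8, 18.8], 10.67)
([519.69, 207.17, 76.11], [-3.7, -1.3, 18.6], 9.21)
14.3333 ([519.66, 207.16, 76.1], [-2.8, -1.4, 18.4], 9.38)
```

View pics/wg.png

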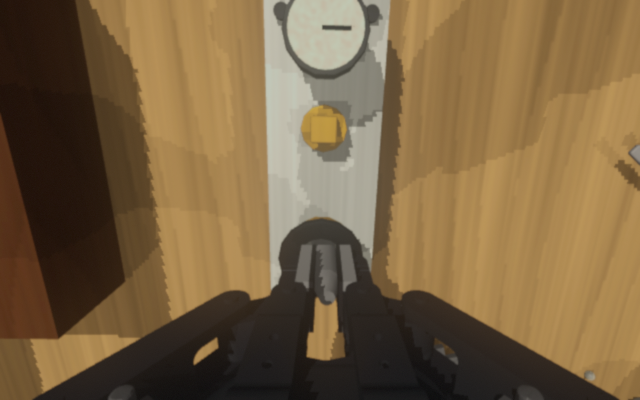

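The picture shows the tube gripped between the pads at about (325,270), with the ring held down. The 18 N reading only tripped my own guard, so nothing lifted. Lifting now.

Run:
```python
from h import *
b,z=map(float,open('b.txt').read().split())
f=lambda:(np.round(m.get_position()*1e3,2).tolist(),np.round(m.get_contact_force(),1).tolist(),round(m.get_width()*1e3,2))
X,Y=.5195,.2070; ok=True
for i in range(24):
    z+=.0005; m.servo_line([X,Y,z],rate=.03); m.hold(.02); F=fz(2)-b
    print((round(z*1e3,2),round(m.get_position()[2]*1e3,2),round(F,1),round(m.get_width()*1e3,2)),end=' ')
    if F<-13: ok=False;break
print(ok,m.get_time(),f()); open('b.txt','w').write(f'{b} {z}')
```

```text
(75.18, np.float64(76.15), np.float64(14.1), 9.37) (75.68, np.float64(76.18), np.float64(9.6), 9.2) (76.18, np.float64(76.42), np.float64(6.5), 9.11) (76.68, np.float64(76.78), np.float64(5.1), 9.26) (77.18, np.float64(77.23), np.float64(4.8), 9.51) (77.68, np.float64(77.7), np.float64(3.6), 9.41) (78.18, np.float64(78.18), np.float64(3.3), 9.38) (78.68, np.float64(78.67), np.float64(3.1), 9.41) (79.18, np.float64(79.12), np.float64(3.3), 9.5) (79.68, np.float64(79.45), np.float64(2.1), 9.28) (80.18, np.float64(79.78), np.float64(-1.2), 9.47) (80.68, np.float64(80.1), np.float64(-6.2), 9.22) (81.18, np.float64(80.7), np.float64(-7.4), 9.52) (81.68, np.float64(81.32), np.float64(-6.9), 9.08) (82.18, np.float64(81.87), np.float64(-6.5), 9.28) (82.68, np.float64(82.38), np.float64(-6.5), 9.13) (83.18, np.float64(82.94), np.float64(-6.4), 9.04) (83.68, np.float64(83.53), np.float64(-4.9), 9.61) (84.18, np.float64(84.04), np.float64(-5.1), 9.57) (84.68, np.float64(84.93), np.float64(-2.3), 9.72) (85.18, np.float64(85.37), np.float64(-2.6), 9.27) (85.68, np.float64(85.88), np.float64(-2.7), 9.6) (86.18, np.float64(86.37), np.float64(-3.3), 9.69) (86.68, np.float64(86.83), np.float64(-4.0), 9.41) True 21.1833 ([519.31, 206.88, 86.83], [-4.0, 0.1, -1.9], 9.41)
```

The tube came out with about 12 N of drag and no tugging at locked teeth. Now I'll lift it clear, carry it to a hover above the hole and look.

Run:
```python
from h import *
yaw=np.radians(-17.7)
m.servo_line([.5193,.2069,.172],rate=.12); m.hold(.1);print(m.get_contact_force(),m.get_width())
m.move_to([.548,-.2056,.165],down(yaw))
m.servo_line([.548,-.2056,.132],rate=.08); m.hold(.15)
snap('wrist','wq'); print(m.get_time(),m.get_position(),m.get_contact_force(),m.get_width())
print('hole pix for',proj('wq',[.548,-.2056,.045]),'bottom',proj('wq',np.append(m.get_position()[:2],.058)))
i=cv2.imread('pics/wq.png')[120:380,180:480]
cv2.imwrite('pics/wqc.png',cv2.resize(i,(690,598),interpolation=cv2.INTER_CUBIC))
```

```text
[-0.01008797 -0.76912189  0.08285566] 0.009568337645582322
24.425 [ 0.54832646 -0.20577312  0.13242731] [ 0.23721475  0.45428365 -0.67612969] 0.009695023140987497
hole pix for (np.float64(324.1485352525158), np.float64(218.60128147225257)) bottom (np.float64(324.6695155735883), np.float64(225.3064643776521))
```

View pics/wqc.png

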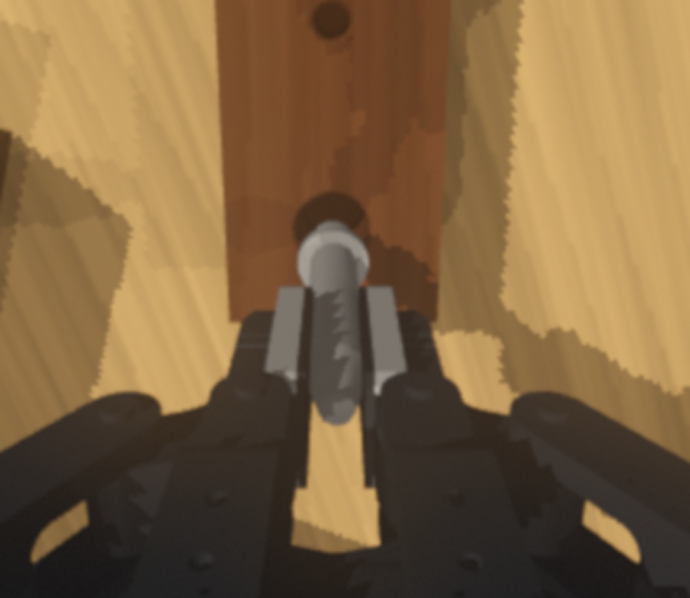

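The crop shows the hole centred near column 330, with the nozzle's lower end near 332.5 and the bead at 334. The residual offsets are under 1 mm, so I'll apply a small correction and lower it with the force monitored.

Run:
```python
from h import *
X,Y=.5471,-.2060
m.servo_line([X,Y,.125],rate=.06); m.hold(.1); b=np.mean([m.get_contact_force() for _ in range(3)],axis=0); print('b',b,m.get_position())
z=.125; hit=False
while z>.083:
    z-=.002 if z>.0925 else .0005
    m.servo_line([X,Y,z],rate=.05 if z>.0925 else .03); m.hold(.02); F=np.mean([m.get_contact_force() for _ in range(2)],axis=0)-b
    if z<.0925 or z>.119 or np.linalg.norm(F)>2: print((round(z*1e3,1),F.round(1).tolist()),end=' ')
    if F[2]>3.5 or np.hypot(*F[:2])>8: hit=True;break
print(hit,m.get_time(),m.get_position(),m.get_width())
```

```text
b [-0.30601205  0.14624715 -1.30188086] [ 0.5470347  -0.2060416   0.12492626]
(123.0, [-0.2, 0.3, 1.4]) (121.0, [-0.2, -0.2, 0.6]) (103.0, [1.4, 0.2, 1.5]) (91.0, [0.3, -0.2, 0.1]) (90.5, [0.2, -0.8, 0.3]) (90.0, [-0.2, -0.1, 0.3]) (89.5, [0.3, -0.6, 0.4]) (89.0, [0.5, -0.6, 0.6]) (88.5, [0.8, -0.7, 0.5]) (88.0, [0.3, -0.5, 0.4]) (87.5, [0.6, 0.2, 0.8]) (87.0, [0.7, 0.7, 2.0]) (86.5, [-1.1, 0.7, 5.6]) True 31.725 [ 0.54724005 -0.206048    0.08702623] 0.009608933715529153
```

It reached the floor at TCP z = 87.0 mm, exactly the predicted full depth. Release, retreat and check.

Run:
```python
from h import *
m.command_gripper(.013,20); m.command_gripper(.018); m.command_gripper(.035); m.hold(.1)
print(m.get_contact_force(),m.get_width())
p=m.get_position()
m.servo_line([p[0],p[1],.17],rate=.1); 
m.servo_line([p[0],p[1]-.03,.23],rate=.15); m.hold(.3)
snap('wrist','we'); snap('top','te'); print(m.get_time(),m.get_position())
a=cv2.imread('pics/we.png')[100:380,120:520]; t=cv2.imread('pics/te.png')[150:260,190:450]
cv2.imwrite('pics/fin.png',np.vstack([cv2.resize(a,(520,364)),cv2.resize(t,(520,220),interpolation=cv2.INTER_CUBIC)]))
print(proj('we',[.5473,-.2062,.097]),proj('we',[.5473,-.2062,.045]))
```

```text
[-0.87227991  0.0166211   0.38101107] 0.03459775250496319
34.5583 [ 0.54696905 -0.23572351  0.22954584]
(np.float64(314.40738975073333), np.float64(166.39827568845573)) (np.float64(316.25050973141316), np.float64(156.98606978588936))
```

View pics/fin.png

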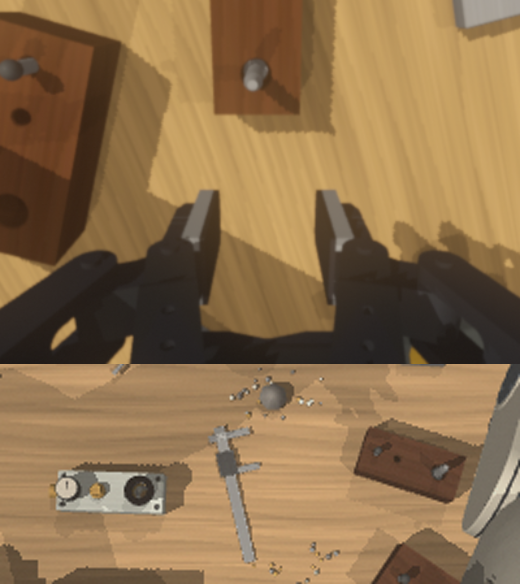

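The nozzle stands in the large hole, with its tip at about (314,163) against a prediction of (314,166). The port is empty and the caliper and stone haven't moved.

```bash
python3 -c "
from h import *
m.sign_off(); print(m.get_time())"
```

```text
the job is handed in; nothing more can be done
the job is handed in; nothing more can be done
```

The nozzle is out of the port and standing in the large hole of the correct rest (measured at about 140 × 64 mm). I handed the job in about 34.6 s into the 51 s allowed.

- **Release ring:** I pressed it through its full 8 mm to the hard stop. I held it there at about 12–14 N while closing on the tube. The force rose to about 19 N just before the lift, still under the 25 N limit.
- **Drawing out:** the tube came up with the ring, and the pull never went above about 7 N net. That is roughly 12 N of tooth drag, with no sign of a locked tube.
- **Placing:** the lower end touched the hole floor at about 6 N, at exactly the predicted height, so it is fully down.
- **Last pictures:** the nozzle stands within about 3 pixels of where it should be, the port is empty, and the caliper and stone have not moved. I did not check the bowl, jar, mandrel, graver and bench block again at the end, but the arm went nowhere near them at low height.

Two readings disagreed:
- **Finger width:** it read 9–10 mm on the 12 mm tube, probably because the pads flex under grip.
- **Port position:** it turned out about 1.5 mm further along x than the wrist camera showed, so I shifted the arm over before lifting.

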